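# Fold down the ratchet recipe stand and lock it

### The arm

A 6-joint arm with a two-finger parallel gripper is mounted at the origin on a cart in front of the work surface, level with it; the furniture and walls round the work are solid. World frame = base frame: x ahead of the robot, y to its left, z up, the work surface at z = 0. Lengths are in m, angles in rad, forces in N, time in s.
With the tool pointing down it reaches from about 0.35 to 0.8 m from the base axis. Payload 7.3 kg.
Tool frame: the origin (TCP) lies on the centre line of the jaws, within the pads' length; the fingertips stand 25 mm ahead of it and the grasp point (between the pads) lies 6 mm ahead of it; z points along the fingers, y is the line along which they close (so a half turn about z gives the same grasp; the last joint's range is limited). The gripper opens to 85 mm and grips with 20 to 120 N. Pads are 22 mm wide; open, the fingers measure 114 mm over their backs; the gripper's body (76 mm by 85 mm) begins 54 mm behind the grasp point. The pads swing forward as they close: fully open they stand 13 mm farther back than shut.
Start: joints at [1.121, 0.342, 1.524, -0, 1.275, -0.146], TCP at [0.157, 0.501, 0.23] pointing down, gripper open.
Joint ranges: [-2.53, 2.53], [-0.77, 2.02], [0.04, 2.7], [-1, 4.14], [0.28, 2.66], [-3.11, 3.11]. Speed limits (rad/s): [2.57, 2.57, 3.14, 3.14, 3.14, 3.14].

### API

Orientations are given as a unit quaternion [x, y, z, w].
In Python, from rig import env gives the robot as it stands. The module is installed in compiled form; this text tells all that it offers.
- The arm moves only by the shell command python3 -m handwheel 'ROWS'. ROWS is JSON, a list that holds one entry, the list of rows, each a list of 7 numbers: the turn, a rotation vector about the tool's x, y, z scaled (see below), then the shift along the tool's x, y, z scaled (see below), then the opening, from 0 (shut) to 1 (fully open). In form: [[[wx, wy, wz, tx, ty, tz, gripper], ...]]. A call has 1 to 12 rows; each row is the pose to reach, as a shift and turn from the pose commanded when the call began, along the tool's axes at that moment, turning the shorter way round; what a row does not reach only later rows make up. The controller multiplies each number of a shift by 0.15 m and each number of a turn by pi rad. A row lasts 1/10 s, in which the tool goes at most 50 mm and 8.59 degrees, less where a joint would pass 70% of its speed; a pose out of reach is approached as far as the arm can. A call with a number of a shift or a turn outside -1 to 1 is refused whole. A call with a gripper value outside its range is refused whole. The fingers move at their own pace and stop on an object; the grip force is fixed at half the most. Time passes only in rows, so rows that repeat a pose let the fingers close. It gives the time, the measured TCP pose, the force, the opening and the grip force at its end, in the units of the state.
- env.get_state(): the state, without advancing time (a new reading comes with each control period).
- env.snapshot(name): name is "scene" or "top" or "wrist"; returns the picture (480x640x3 uint8, red, green, blue); there is no depth.
- env.camera_params(name): a dict with "intrinsics" (3x3 intrinsics, pixels), "R" (3x3) and "t" (3): a world point X has camera coordinates R X + t; the wrist camera has in their place "T_tool_cam" (4x4, takes a point from camera to tool coordinates, whose origin is the TCP and whose axes are the flange's). Camera axes: x right, y down, z forward; pixel columns grow to the right and rows downward; lengths in m; the calibration is good to about 2 mm. A picture is of the moment at which its call begins: read the wrist's pose just before it. camera_params takes no time and is no camera call.
- env.close_job(): hands the job in; it is judged then, once.
Trained networks look in the newest picture that a camera, given by its name, has taken for a name from the list of things; names that differ only in an ending like _2 or _b are one class to them, and where a whole thing is asked for, a point or a joint stands for the part that bears it (a point fixed in the world has none). Each returns a list of dicts, best first, with "p" (0 to 1); they miss things now and then, are a little off and sometimes report something else, mostly with a low value. They report only what shows in the picture. A call takes as long as a camera call.
- env.look_for(camera, thing): "point" ([column, row] in pixels, amid what is visible of it).
- env.silhouettes(camera, thing): "pixels" (480x640 bool, what is visible of it) and "point" ([column, row] in pixels, amid what is visible of it).
The state is a dict: "time": time; "qpos": joint angles; "qvel": joint speeds; "tau": joint torques, N m; "tool_pos": TCP position; "orientation": TCP orientation; "wrist_force": force on the tool from outside, world axes, zero at the start; "wrist_torque": the same for the moment, N m; "grip_width": finger opening in m; "grasp_force": force on a finger pad.
Only numpy, scipy, OpenCV 4.12 (cv2) and the standard library are available. Lean on these libraries where they do the work, as an engineer would, in place of code of your own. Each camera call takes 0.05 s, during which the arm holds its last target. There are 200 camera calls.

### The job

Fold the recipe stand down so that it can be put away: throw the thumb lever of its ratchet pawl over to the back, so that the pawl is clear of the teeth and stays there, then lower the plate until it lies fully flat, and then swing the keeper arm across the plate until it snaps home in its detent. Leave everything around the stand where it is.

Things in the scene. Friction and masses are not known exactly. Their poses are not given: they have to be found in the camera images.
- stand: recipe stand: plywood base board 250 mm deep (x) by 325 mm wide (y), top 15 mm above the worktop; it does not slide. Origin on the worktop under its middle (the board's centre is 5 mm right of it); x points from the plate's hinge (front, robot side) to the back, y left, z up. On it a tilting plate, left of that a toothed quadrant with a pawl on a 100 mm post, right of it a keeper arm
- plate (a joint): tilt of the plate, rad: 0 = flat on its rests (stop), grows as the back rises; starts 0.60 to 0.95. Plate: wood 170 x 170 x 10 mm, hinged at its front edge (stand's y), 18 mm ledge at the hinge. The hinge is stiff and damped: it stays at any tilt; 2 to 6 N at the back edge lowers it, more if hurried. With the pawl in the teeth (0.21 rad apart) it sinks up to a tooth, then is blocked
- plate_hinge (a point): point on the hinge axis of the plate, under the middle of the plate's width (25 mm right of the stand's middle), 30 mm above the worktop, at mid-thickness of the plate
- plate_edge (a point): middle of the plate's free back edge, on its upper face (170 mm from the hinge axis, 5 mm above the plate's mid-plane); 35 mm above the worktop when the plate is flat. The point's x axis points along the plate away from the hinge, its z axis out of the upper face
- pawl (a joint): turn of the pawl, rad: about 0 (up to 0.2) = tip down on the teeth, thumb lever leaning 35 degrees from upright to the front; grows as the lever swings to the back; 1.65 = back stop, lever leaning 60 degrees to the back, tip clear of the teeth. No spring: its weight drops it to either side (upright at about 0.6; from 1.0 on it falls back by itself); under 1 N moves it
- pawl_pivot (a point): point on the pawl's pivot axis (parallel to the stand's y) in the plane of the thumb lever, 91 mm above the worktop, 130 mm left of the stand's middle and 50 mm in front of it; 70 mm clear of the plate's left edge
- lever_pad (a point): centre of the dark pad on the end of the thumb lever, 50 mm from the pivot axis; pad 28 mm wide along the axis, 26 mm along the lever, 9 mm thick; 125 to 141 mm above the worktop at the start
- keeper (a joint): swing of the keeper about its upright pivot, rad: 0 = pointing to the stand's back, beside the plate; grows anticlockwise seen from above; 1.571 = end stop, arm pointing left across the flat plate. Starts at -0.5 to 0.15 (clear of the plate up to 0.2). Moves lightly; a sprung detent resists from about 1.0 to 1.3 (1 to 2 N at the finger post), then snaps it to the stop and holds it
- keeper_pivot (a point): point on the keeper's upright pivot axis, 49 mm above the worktop, 135 mm right of the stand's middle
- keeper_post (a point): top centre of the keeper's dark upright finger post (14 mm thick, 36 mm tall, top 82 mm above the worktop), 55 mm from the pivot axis. The arm under it is a steel bar 68 mm long, 18 mm wide, 6 mm thick, underside 40 mm above the worktop: it passes 5 mm above the flat plate and strikes a plate that is not down
- jam: jam jar with white cap, 65 mm across, 94 mm tall, right of the stand; a bystander, origin at the centre of its underside, z up
- lemon: lemon, 71 mm long, 51 mm tall, left of the stand; a bystander, origin at the centre of its underside, z up
- tea_box: pale green carton, 71 x 126 mm, 76 mm tall, right of the stand; a bystander, origin at the centre of its underside, z up
- spice: spice jar with red cap, 45 mm across, 106 mm tall, behind the stand; a bystander, origin at the centre of its underside, z up

How it is judged:
On the way, in this order (a step that is already met when the one before it is completed fails the run):
1. the pawl is thrown over to the back, clear of the teeth (value of joint pawl above 1.3 rad), for 0.2 s.
2. with the pawl still thrown back, the plate lies flat (value of joint pawl above 1.3 rad and value of joint plate below 0.04 rad), for 0.2 s.
At the end, for the whole second after the job is handed in: the pawl stays thrown back (joint above 1.3 rad), the plate lies flat (joint below 0.04 rad) and the keeper is snapped home across it (joint above 1.5 rad) and at rest (all of step 2 and value of joint keeper above 1.5 rad and velocity of joint keeper below 0.1 rad/s); the robot touches nothing.
It fails at once if a thing standing around the stand is shifted by more than 30 mm or knocked over (distance of any of jam, lemon, tea_box, spice from where it was at the start of the episode above 0.03 m or angle between any of jam, tea_box, spice's own z axis and vertical above 0.5 rad).
It also fails if it takes over 58 s, if anything falls off the work surface, if the arm or the gripper's body presses on something with over 40 N, if the wrist force passes 120 N, or if a joint passes its speed limit or range.

## Working session

There is one attempt and no reset: what is moved stays moved. The work goes in short steps, Python scripts to look and compute and a shell command to move; the robot and the scene stay as the last step left them, time stands still between calls to the robot, and variables do not carry over. Pictures are saved under pics/ and viewed, at most 10 in all, crops included, and the job is handed in when it is done.

```bash
mkdir -p pics; cat > h.py <<'E'
import numpy as np, cv2
from rig import env
from scipy.spatial.transform import Rotation as Rn
def cam(name):
    c=env.camera_params(name);K=np.array(c["intrinsics"])
    if name=="wrist":
        s=env.get_state();T=np.eye(4);T[:3,:3]=Rn.from_quat(s["orientation"]).as_matrix();T[:3,3]=s["tool_pos"]
        M=np.linalg.inv(T@np.array(c["T_tool_cam"]));return K@M[:3]
    return K@np.c_[np.array(c["R"]),np.array(c["t"])]
def tri(Ps,ps):
    X=cv2.triangulatePoints(Ps[0],Ps[1],np.array(ps[0],float).reshape(2,1),np.array(ps[1],float).reshape(2,1))[:,0];return X[:3]/X[3]
def proj(P,X):
    p=P@np.append(X,1);return p[:2]/p[2]
def atz(P,p,z):
    A=P[:,:3];d=np.linalg.solve(A,[p[0],p[1],1]);c=-np.linalg.solve(A,P[:,3]);return c+d*(z-c[2])/d[2]
E
python3 - <<'E'
from h import *
ims={n:env.snapshot(n) for n in("scene","top")}
for n in ims: cv2.imwrite(f"pics/{n}0.png",ims[n][...,::-1])
P={n:cam(n) for n in ims}
for t in["stand","plate_hinge","plate_edge","pawl_pivot","lever_pad","keeper_pivot","keeper_post","jam","lemon","tea_box","spice"]:
    r={n:env.look_for(n,t) for n in ims}
    out=[(n,np.round(r[n][0]["point"]).tolist(),round(r[n][0]["p"],2)) for n in r if r[n]]
    X=np.round(tri([P[n] for n in r],[r[n][0]["point"] for n in r]),3) if len(out)==2 else None
    print(t,out,X)
s=env.get_state();print(s["time"],s["tool_pos"],s["orientation"])
E
```

```text
stand [('scene', [316.0, 270.0], 0.91), ('top', [334.0, 264.0], 0.97)] [ 0.536 -0.077  0.022]
plate_hinge [('scene', [318.0, 272.0], 0.81), ('top', [336.0, 266.0], 0.97)] [ 0.534 -0.084  0.019]
plate_edge [('scene', [307.0, 251.0], 0.84), ('top', [340.0, 276.0], 0.85)] [ 0.498 -0.09   0.09 ]
pawl_pivot [('scene', [317.0, 271.0], 0.71), ('top', [337.0, 261.0], 0.87)] [ 0.539 -0.082  0.021]
lever_pad [('scene', [287.0, 234.0], 0.57), ('top', [277.0, 268.0], 0.79)] [0.524 0.055 0.076]
keeper_pivot [('scene', [317.0, 270.0], 0.72), ('top', [334.0, 263.0], 0.68)] [ 0.537 -0.078  0.023]
keeper_post [('scene', [351.0, 286.0], 0.82), ('top', [394.0, 265.0], 0.61)] [ 0.531 -0.225  0.045]
jam [('scene', [402.0, 305.0], 0.91), ('top', [388.0, 263.0], 0.73)] [ 0.595 -0.262 -0.014]
lemon [('scene', [277.0, 236.0], 0.54), ('top', [243.0, 255.0], 0.79)] [0.557 0.153 0.027]
tea_box [('scene', [359.0, 328.0], 0.74), ('top', [448.0, 302.0], 0.79)] [ 0.443 -0.357  0.037]
spice [('scene', [377.0, 250.0], 0.78), ('top', [352.0, 195.0], 0.74)] [ 0.705 -0.119  0.053]
1.2 [0.1570291  0.50100117 0.23003124] [1.51289483e-01 9.88489499e-01 5.42382855e-05 2.96367098e-06]
```

View pics/scene0.png

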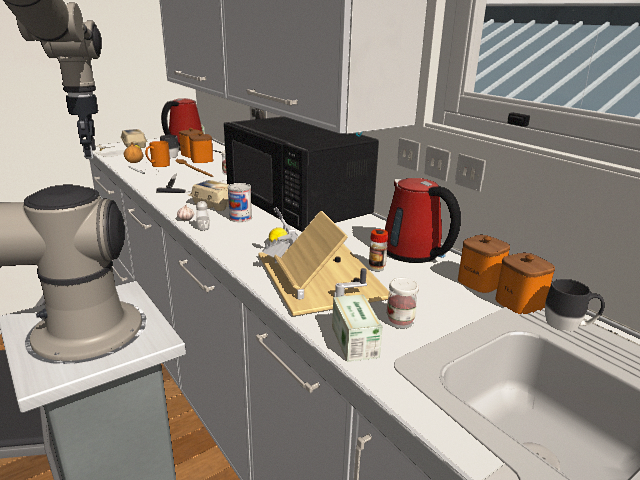

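View pics/top0.png

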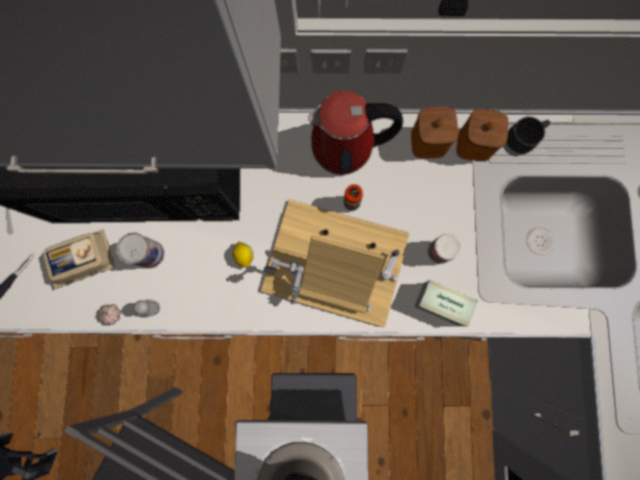

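The scene picture shows the stand with its plate up at about (315,265), the tea box at (358,325) and the jam jar at (402,303). In the top picture the board's front edge runs from (262,292) to (385,325), so the stand is yawed about -16°. The pawl is at (295,275) and the keeper at (390,262).

```bash
python3 - <<'E'
from h import *
im=cv2.imread("pics/top0.png")[180:330,230:430];cv2.imwrite("pics/crop0.png",cv2.resize(im,(800,600),interpolation=cv2.INTER_CUBIC))
P=cam("top")
c=[(288,203),(408,237),(385,325),(262,292)]
W=np.array([atz(P,p,.015) for p in c]);print(W.round(3))
print(np.linalg.norm(W-np.roll(W,1,0),axis=1))
print(np.array(env.camera_params("wrist")["T_tool_cam"]).round(3),env.camera_params("wrist")["intrinsics"])
E
```

```text
[[ 0.695  0.043  0.015]
 [ 0.608 -0.267  0.015]
 [ 0.386 -0.205  0.015]
 [ 0.465  0.103  0.015]]
[0.23820506 0.3212925  0.23062303 0.31791373]
[[-0.    -0.966 -0.259  0.066]
 [ 1.    -0.001  0.001 -0.   ]
 [-0.001 -0.259  0.966 -0.145]
 [ 0.     0.     0.     1.   ]] [[382.12426946   0.         315.94010128]
 [  0.         382.12426946 241.09091655]
 [  0.           0.           1.        ]]
```

View pics/crop0.png

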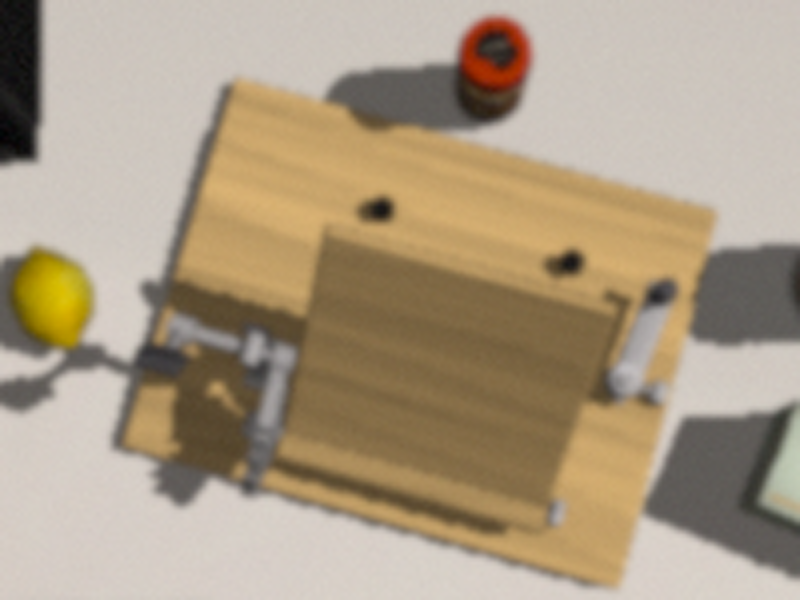

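The crop shows:
- Board corners at BL (237,80), BR (716,212), FR (618,585) and FL (120,445).
- Lever pad at (160,360).
- Keeper post at (662,290), with its pivot at (625,378).

```bash
python3 - <<'E'
from h import *
from scipy.optimize import least_squares
P=cam("top")
crop=lambda u,v:(230+u/4,180+v/4)
B=np.array([[.125,.1575,.015],[.125,-.1675,.015],[-.125,-.1675,.015],[-.125,.1575,.015]])
px=np.array([crop(*p) for p in[(237,80),(716,212),(618,585),(120,445)]])
def W(q,X):
    return np.r_[Rn.from_euler('z',q[2]).as_matrix()[:2,:2]@X[:2]+q[:2],X[2]]
r=least_squares(lambda q:np.ravel([proj(P,W(q,b)) for b in B]-px),[.54,-.08,-.28])
q=r.x;print(q,r.fun.round(1));np.save("q.npy",q)
Ri=Rn.from_euler('z',-q[2]).as_matrix()
loc=lambda u,v,z:(Ri@(atz(P,crop(u,v),z)-np.r_[q[:2],0])).round(3)
print("pad",loc(160,360,.135),"post",loc(662,290,.08),"kpiv",loc(625,378,.049),"jam top",loc(820,275,.094),"spice",loc(495,45,.106))
print("plate edge corners z.15",loc(325,228,.15),loc(620,310,.15))
s=env.get_state();T=Rn.from_quat(s["orientation"]).as_matrix();print(T.round(3))
tgt=W(q,np.array([-.03,0,.32]));print(tgt,(T.T@(tgt-s["tool_pos"])/.15).round(2))
E
```

```text
[ 0.54433793 -0.07679598 -0.26864651] [-0.9 -1.3  0.7 -0.7  0.4  1.4 -0.2  0.4]
pad [-0.074  0.13   0.135] post [ 0.053 -0.139  0.08 ] kpiv [-0.001 -0.134  0.049] jam top [ 0.085 -0.225  0.094] spice [ 0.164 -0.003  0.106]
plate edge corners z.15 [0.022 0.06  0.15 ] [ 0.023 -0.112  0.15 ]
[[-0.954  0.299  0.   ]
 [ 0.299  0.954  0.   ]
 [ 0.     0.    -1.   ]]
[ 0.515414   -0.06883318  0.32      ] [-3.42 -2.91 -0.6 ]
```

```bash

python3 -m handwheel '[[[0,0,0,-0.3,-0.3,-0.2,0],[0,0,0,-0.6,-0.5,-0.4,0],[0,0,0,-0.85,-0.75,-0.6,0],[0,0,0,-0.85,-0.75,-0.6,0],[0,0,0,-0.85,-0.75,-0.6,0]]]'
python3 -m handwheel '[[[0,0,0,-0.2,-0.2,0,0],[0,0,0,-0.4,-0.4,0,0],[0,0,0,-0.65,-0.6,0,0],[0,0,0,-0.85,-0.8,0,0],[0,0,0,-0.85,-0.8,0,0]]]'
python3 -m handwheel '[[[0,0,0,-0.2,-0.2,0,0],[0,0,0,-0.4,-0.4,0,0],[0,0,0,-0.65,-0.6,0,0],[0,0,0,-0.85,-0.8,0,0],[0,0,0,-0.85,-0.8,0,0]]]'
python3 - <<'E'
from h import *
s=env.get_state();print(s["time"],s["tool_pos"],s["orientation"],s["wrist_force"])
P=cam("wrist");np.save("Pw1.npy",P)
cv2.imwrite("pics/w1.png",env.snapshot("wrist")[...,::-1])
E
```

```text
time: 1.7
tool_pos: [0.2476, 0.3535, 0.3231]
orientation: [0.153, 0.988, 0.002, 0.002]
wrist_force: [-0.3, 0.5, -0.7]
grip_width: 0.0123
grasp_force: 0.0
time: 2.2
tool_pos: [0.3326, 0.1997, 0.3196]
orientation: [0.154, 0.988, -0.001, 0.0]
wrist_force: [0.3, 0.7, -0.9]
grip_width: -0.0001
grasp_force: 0.0
time: 2.7
tool_pos: [0.4184, 0.0476, 0.3192]
orientation: [0.153, 0.988, -0.0, -0.0]
wrist_force: [0.1, 0.2, 0.0]
grip_width: -0.0002
grasp_force: 0.0
2.7 [0.41839441 0.04755033 0.31916836] [ 1.53457761e-01  9.88155103e-01 -3.78656615e-04 -2.53530051e-04] [0.11673563 0.22106299 0.00249203]
```

View pics/w1.png

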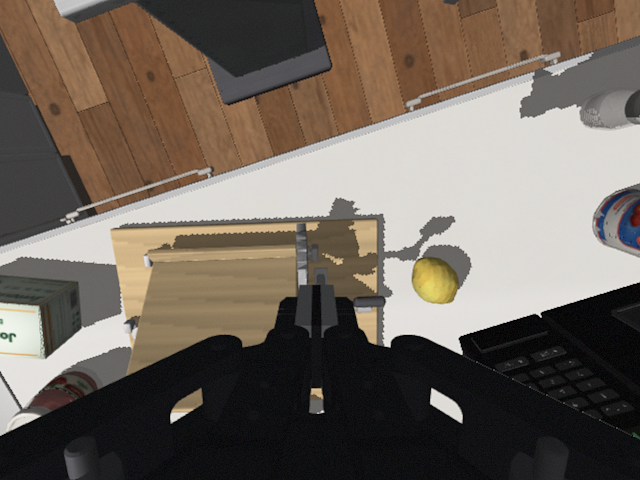

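The wrist view has the robot side at the top of the image. It shows the lever pad at (369,302), the quadrant at (303,250), the ledge along row 255 and the lemon at (435,280).

```bash
python3 - <<'E'
from h import *
q=np.load("q.npy");Pt=cam("top");Pw=np.load("Pw1.npy")
Ri=Rn.from_euler('z',-q[2]).as_matrix();L=lambda X:(Ri@(X-np.r_[q[:2],0])).round(3)
W=lambda X:Ri.T@X+np.r_[q[:2],0]
pad=tri([Pt,Pw],[(270,270),(369,302)]);print("pad",L(pad))
print("board FL FR corner",L(atz(Pw,(379,215),.015)),L(atz(Pw,(112,229),.015)))
print("ledge ends z.04",L(atz(Pw,(148,250),.045)),L(atz(Pw,(298,247),.045)))
s=env.get_state();T=Rn.from_quat(s["orientation"]).as_matrix();print("tcp",L(s["tool_pos"]), "stand axes in tool",(T.T@Ri.T).round(3))
E
```

```text
pad [-0.074  0.13   0.14 ]
board FL FR corner [-0.129  0.161  0.015] [-0.125 -0.161  0.015]
ledge ends z.04 [-0.105 -0.108  0.045] [-0.102  0.064  0.045]
tcp [-0.156  0.088  0.319] stand axes in tool [[-0.999  0.038  0.001]
 [ 0.038  0.999  0.   ]
 [-0.001  0.    -1.   ]]
```

```bash

python3 -m handwheel '[[[0,0,0,-0.12,0.29,0.2,0],[0,0,0,-0.12,0.29,0.5,0],[0,0,0,-0.12,0.29,0.8,0],[0,0,0,-0.12,0.29,0.9,0],[0,0,0,-0.12,0.29,1,0],[0,0,0,-0.12,0.29,1,0]]]'
python3 -m handwheel '[[[0,0,0,0,0,0.17,0],[0,0,0,0,0,0.17,0],[0,0,0,-0.08,0,0.17,0],[0,0,0,-0.16,0,0.17,0],[0,0,0,-0.24,0,0.17,0],[0,0,0,-0.32,0.01,0.17,0],[0,0,0,-0.4,0.01,0.17,0],[0,0,0,-0.48,0.02,0.17,0],[0,0,0,-0.56,0.02,0.17,0],[0,0,0,-0.64,0.02,0.17,0],[0,0,0,-0.72,0.03,0.17,0],[0,0,0,-0.78,0.03,0.17,0]]]'
python3 - <<'E'
from h import *
q=np.load("q.npy");Ri=Rn.from_euler('z',-q[2]).as_matrix()
s=env.get_state();print(s["time"],(Ri@(np.array(s["tool_pos"])-np.r_[q[:2],0])).round(3),np.round(s["wrist_force"],2))
im=env.snapshot("top")[180:330,230:430,::-1];a=cv2.resize(im,(400,300),interpolation=cv2.INTER_CUBIC)
b=cv2.resize(env.snapshot("wrist")[150:390,180:500,::-1],(400,300));cv2.imwrite("pics/p2.png",np.hstack([a,b]))
for c in("top","wrist"):
    r=env.look_for(c,"lever_pad");print(c,[(x["point"],x["p"]) for x in r[:2]])
E
```

```text
time: 3.35
tool_pos: [0.4448, 0.0882, 0.1681]
orientation: [0.15, 0.989, -0.0, -0.002]
wrist_force: [0.9, -0.1, 0.7]
grip_width: 0.0
grasp_force: 0.0
time: 4.55
tool_pos: [0.5615, 0.055, 0.1453]
orientation: [0.152, 0.988, 0.0, 0.001]
wrist_force: [0.7, -0.0, -0.7]
grip_width: -0.0001
grasp_force: 0.0
4.55 [-0.018  0.132  0.145] [ 0.74 -0.03 -0.71]
top []
wrist [([292.4, 215.7], 0.57)]
```

View pics/p2.png

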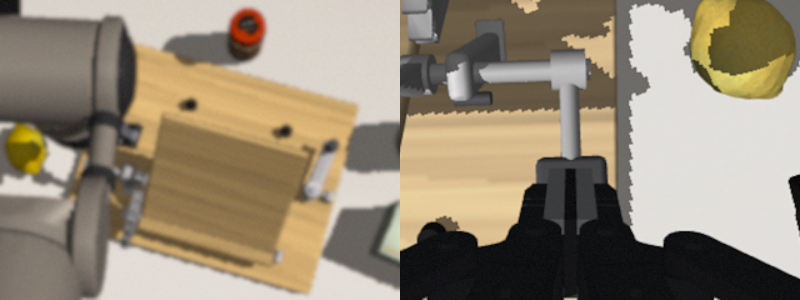

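The right half shows the lever leaning to the back, with its pivot at (570,70) and the pad beside the fingertips at (570,165). The plate has not moved. Next I lift off and move over the plate.

```bash

python3 -m handwheel '[[[0,0,0,0,0,-0.3,0],[0,0,0,0,0,-0.6,0],[0,0,0,0,-0.1,-0.7,0],[0,0,0,0,-0.4,-0.7,0],[0,0,0,0,-0.7,-0.7,0],[0,0,0,0,-1,-0.7,0],[0,0,0,0,-1,-0.7,0]]]'
python3 - <<'E'
from h import *
q=np.load("q.npy");Ri=Rn.from_euler('z',-q[2]).as_matrix();L=lambda X:(Ri@(np.array(X)-np.r_[q[:2],0])).round(3)
s=env.get_state();print(s["time"],L(s["tool_pos"]),np.round(s["wrist_force"],2))
np.save("Pw2.npy",cam("wrist"))
b=cv2.resize(env.snapshot("wrist")[...,::-1],(400,300));a=cv2.resize(env.snapshot("scene")[190:340,220:420,::-1],(400,300),interpolation=cv2.INTER_CUBIC)
cv2.imwrite("pics/p3.png",np.hstack([a,b]))
E
```

```text
time: 5.45
tool_pos: [0.513, -0.0915, 0.2494]
orientation: [0.154, 0.988, -0.001, -0.001]
wrist_force: [-0.2, 0.8, -0.6]
grip_width: 0.0001
grasp_force: 0.0
5.45 [-0.026 -0.022  0.249] [-0.22  0.78 -0.65]
```

View pics/p3.png

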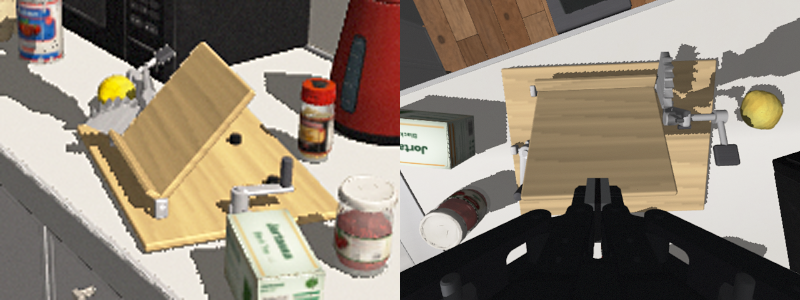

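Left half: the plate is still up, with its top-edge corners at (208,42) and (255,93). Right half: the lever lies to the back with its pad at (729,155), and the plate's back-left corner is at (677,193).

```bash
python3 - <<'E'
from h import *
q=np.load("q.npy");Pt=cam("top");Ps=cam("scene");Pw=np.load("Pw2.npy")
Ri=Rn.from_euler('z',-q[2]).as_matrix();L=lambda X:(Ri@(X-np.r_[q[:2],0])).round(3)
print("pad",L(atz(Pw,(526,248),.116)))
t=(230+325/4,180+228/4);t2=(385,257.5)
print("edge L",L(tri([Pt,Pw],[t,(443,309)])),L(tri([Pt,Ps],[t,(324,211)])),"R",L(tri([Pt,Ps],[t2,(347.5,236.5)])))
E
```

```text
pad [-0.006  0.136  0.116]
edge L [0.02  0.059 0.162] [0.027 0.058 0.157] R [ 0.023 -0.112  0.157]
```

The pad is at local x = -0.006, so the pawl is on its back stop. The plate tilt is about 0.82 with the hinge at x = -0.09, and I'll press it down along its arc.

```bash

python3 -m handwheel '[[[0,0,0,-0.07,0,0.15,0],[0,0,0,-0.15,0,0.35,0],[0,0,0,-0.15,0,0.45,0],[0,0,0,-0.15,0,0.51,0],[0,0,0,-0.15,0,0.51,0]]]'
python3 -m handwheel '[[[0,0,0,-0.02,0,0.03,0],[0,0,0,-0.05,0,0.06,0],[0,0,0,-0.08,0,0.09,0],[0,0,0,-0.1,0,0.12,0],[0,0,0,-0.13,0,0.15,0],[0,0,0,-0.15,0,0.19,0],[0,0,0,-0.17,0,0.22,0],[0,0,0,-0.19,0,0.25,0],[0,0,0,-0.21,0,0.28,0],[0,0,0,-0.23,0,0.32,0],[0,0,0,-0.24,0,0.35,0],[0,0,0,-0.25,0,0.38,0]]]'
python3 -m handwheel '[[[0,0,0,-0.01,0,0.03,0],[0,0,0,-0.02,0,0.06,0],[0,0,0,-0.03,0,0.09,0],[0,0,0,-0.04,0,0.12,0],[0,0,0,-0.05,0,0.15,0],[0,0,0,-0.06,0,0.18,0],[0,0,0,-0.07,0,0.21,0],[0,0,0,-0.07,0,0.24,0],[0,0,0,-0.08,0,0.27,0],[0,0,0,-0.08,0,0.3,0],[0,0,0,-0.09,0,0.33,0],[0,0,0,-0.09,0,0.36,0]]]'
python3 - <<'E'
from h import *
q=np.load("q.npy");Ri=Rn.from_euler('z',-q[2]).as_matrix()
s=env.get_state();print(s["time"],(Ri@(np.array(s["tool_pos"])-np.r_[q[:2],0])).round(3))
E
```

```text
time: 6.05
tool_pos: [0.5359, -0.0928, 0.1719]
orientation: [0.151, 0.989, 0.0, -0.001]
wrist_force: [0.3, 0.2, -0.5]
grip_width: -0.0001
grasp_force: 0.0
time: 7.25
tool_pos: [0.5723, -0.1056, 0.1155]
orientation: [0.151, 0.988, 0.0, -0.0]
wrist_force: [-0.1, 0.3, 3.8]
grip_width: -0.0001
grasp_force: 1.5
time: 8.45
tool_pos: [0.5852, -0.1096, 0.0616]
orientation: [0.151, 0.988, 0.0, 0.0]
wrist_force: [2.5, -0.5, 2.8]
grip_width: -0.0
grasp_force: 1.5
8.45 [ 0.048 -0.021  0.062]
```

Smooth so far, at about 3–4 N. I'll press in small steps until the stop shows in the force.

```bash

python3 -m handwheel '[[[0,0,0,0,0,0.005,0],[0,0,0,0,0,0.01,0],[0,0,0,0,0,0.015,0],[0,0,0,0,0,0.015,0],[0,0,0,0,0,0.015,0]]]'
python3 -m handwheel '[[[0,0,0,0,0,0.005,0],[0,0,0,0,0,0.01,0],[0,0,0,0,0,0.015,0],[0,0,0,0,0,0.015,0],[0,0,0,0,0,0.015,0]]]'
```

```text
time: 8.95
tool_pos: [0.5847, -0.1094, 0.0596]
orientation: [0.151, 0.988, 0.0, -0.0]
wrist_force: [0.0, 0.2, 0.5]
grip_width: 0.0001
grasp_force: 0.3
time: 9.45
tool_pos: [0.5851, -0.1095, 0.0575]
orientation: [0.151, 0.988, 0.0, 0.0]
wrist_force: [0.8, -0.7, 0.7]
grip_width: -0.0003
grasp_force: 0.5
```

```bash

python3 -m handwheel '[[[0,0,0,0,0,0.01,0],[0,0,0,0,0,0.02,0],[0,0,0,0,0,0.02,0]]]'
python3 -m handwheel '[[[0,0,0,0,0,0.01,0],[0,0,0,0,0,0.02,0],[0,0,0,0,0,0.02,0]]]'
```

```text
time: 9.75
tool_pos: [0.5851, -0.1095, 0.0543]
orientation: [0.151, 0.988, 0.0, 0.0]
wrist_force: [1.1, -0.1, 1.2]
grip_width: -0.0001
grasp_force: 0.7
time: 10.05
tool_pos: [0.5849, -0.1094, 0.0512]
orientation: [0.151, 0.988, 0.0, -0.0]
wrist_force: [1.2, 0.2, 1.5]
grip_width: 0.0001
grasp_force: 0.6
```

```bash
python3 - <<'E'
from h import *
b=cv2.resize(env.snapshot("wrist")[...,::-1],(400,300));a=cv2.resize(env.snapshot("scene")[190:340,220:420,::-1],(400,300),interpolation=cv2.INTER_CUBIC)
cv2.imwrite("pics/p4.png",np.hstack([a,b]))
E
```

```text
(no output)
```

View pics/p4.png

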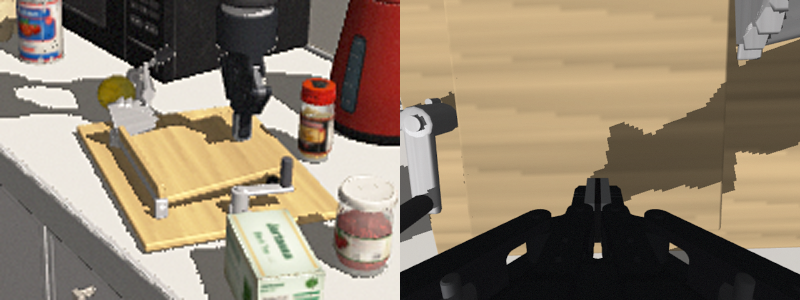

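```bash
python3 - <<'E'
from h import *
q=np.load("q.npy");Ps=cam("scene");Pw=cam("wrist");Ri=Rn.from_euler('z',-q[2]).as_matrix()
W=lambda X:Ri.T@np.array(X)+np.r_[q[:2],0]
sc=lambda X:((proj(Ps,W(X))-[220,190])*2).round(0)
wr=lambda X:(proj(Pw,W(X))*.625+[400,0]).round(0)
s=env.get_state();l=Ri@(np.array(s["tool_pos"])-np.r_[q[:2],0]);print(l)
for d in(.015,.025):print("tip",sc(l-[0,0,d]),wr(l-[0,0,d]))
for t in(0,.1,.2,.3,.4):
    e=lambda y,h=.005:[-.09+.17*np.cos(t)-h*np.sin(t),y,.03+.17*np.sin(t)+h*np.cos(t)]
    print(t,sc(e(.06)),sc(e(-.11)),wr(e(.06)),wr(e(-.11)))
print("board BR",sc([.125,-.1675,.015]),"hinge R",sc([-.09,-.11,.035]))
E
```

```text
[ 0.04754165 -0.02071561  0.05121203]
tip [239. 150.] [598. 182.]
tip [239. 157.] [598. 177.]
0 [239. 122.] [292. 179.] [706. 217.] [482. 225.]
0.1 [238. 111.] [291. 167.] [717. 229.] [470. 237.]
0.2 [237. 100.] [290. 155.] [731. 240.] [455. 249.]
0.3 [234.  89.] [287. 143.] [748. 251.] [437. 261.]
0.4 [230.  79.] [283. 132.] [770. 262.] [413. 273.]
board BR [345. 211.] hinge R [158. 201.]
```

The wrist view puts the plate's back corners at about (720,230) and (470,240), which means roughly 0.1 rad of tilt is left. I'll keep pressing in small steps.

```bash

python3 -m handwheel '[[[0,0,0,0,0,0.01,0],[0,0,0,0,0,0.02,0],[0,0,0,0,0,0.03,0],[0,0,0,0,0,0.04,0],[0,0,0,0,0,0.04,0]]]'
python3 -m handwheel '[[[0,0,0,0,0,0.01,0],[0,0,0,0,0,0.02,0],[0,0,0,0,0,0.02,0]]]'
python3 - <<'E'
from h import *
b=cv2.resize(env.snapshot("wrist")[180:480,160:480,::-1],(400,375));a=cv2.resize(env.snapshot("scene")[200:325,260:393,::-1],(400,375),interpolation=cv2.INTER_CUBIC)
cv2.imwrite("pics/p5.png",np.hstack([a,b]))
E
```

```text
time: 10.65
tool_pos: [0.5849, -0.1095, 0.0452]
orientation: [0.151, 0.988, 0.0, -0.0]
wrist_force: [0.6, -1.2, 0.9]
grip_width: 0.0001
grasp_force: 0.5
time: 10.95
tool_pos: [0.5849, -0.1094, 0.0422]
orientation: [0.151, 0.988, 0.0, -0.0]
wrist_force: [0.7, 1.4, 2.1]
grip_width: 0.0002
grasp_force: 0.5
```

View pics/p5.png

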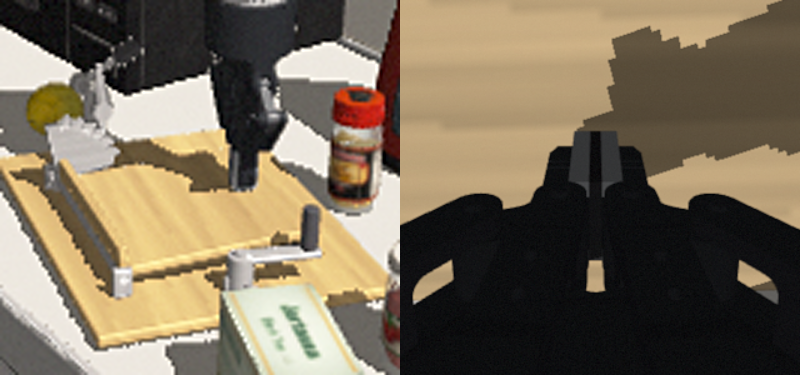

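Left half: the fingertip sits on the plate at (240,190), and the plate's right edge (125,265)–(300,235) is nearly parallel to the board's edge. It is almost flat, so I press on until the force rises.

```bash

python3 -m handwheel '[[[0,0,0,0,0,0.01,0],[0,0,0,0,0,0.02,0],[0,0,0,0,0,0.03,0],[0,0,0,0,0,0.03,0]]]'
python3 -m handwheel '[[[0,0,0,0,0,0.01,0],[0,0,0,0,0,0.02,0],[0,0,0,0,0,0.02,0]]]'
python3 - <<'E'
from h import *
q=np.load("q.npy");Ri=Rn.from_euler('z',-q[2]).as_matrix()
P=cam("scene");l=Ri@(np.array(env.get_state()["tool_pos"])-np.r_[q[:2],0]);W=lambda X:Ri.T@np.array(X)+np.r_[q[:2],0]
print(l)
for z in(.03,.04,.05,.06): print(z,(proj(P,W([l[0],l[1],z]))-[260,200])*3)
E
```

```text
time: 11.45
tool_pos: [0.5849, -0.1095, 0.0377]
orientation: [0.151, 0.988, 0.0, -0.0]
wrist_force: [0.0, -0.5, 0.2]
grip_width: 0.0002
grasp_force: 0.2
time: 11.75
tool_pos: [0.5849, -0.1095, 0.0347]
orientation: [0.151, 0.988, 0.0, -0.0]
wrist_force: [0.9, -0.6, 1.1]
grip_width: 0.0001
grasp_force: 0.3
[ 0.04782499 -0.02071744  0.0347289 ]
0.03 [238.59456825 201.66738052]
0.04 [239.04834058 191.18609385]
0.05 [239.50499828 180.63816061]
0.06 [239.96456895 170.02294311]
```

```bash

python3 -m handwheel '[[[0,0,0,0,0,0.01,0],[0,0,0,0,0,0.02,0],[0,0,0,0,0,0.02,0]]]'
python3 -m handwheel '[[[0,0,0,0,0,0.01,0],[0,0,0,0,0,0.02,0],[0,0,0,0,0,0.02,0]]]'
python3 -m handwheel '[[[0,0,0,0,0,0.01,0],[0,0,0,0,0,0.02,0],[0,0,0,0,0,0.02,0]]]'
python3 - <<'E'
from h import *
b=cv2.resize(env.snapshot("wrist")[...,::-1],(400,300));a=cv2.resize(env.snapshot("scene")[200:325,260:393,::-1],(400,375),interpolation=cv2.INTER_CUBIC)
cv2.imwrite("pics/p6.png",np.hstack([a,cv2.copyMakeBorder(b,0,75,0,0,0)]))
np.save("Pw6.npy",cam("wrist"))
E
```

```text
time: 12.05
tool_pos: [0.585, -0.1095, 0.0335]
orientation: [0.151, 0.988, -0.0, 0.0]
wrist_force: [-3.3, 1.2, 14.3]
grip_width: -0.0001
grasp_force: 6.8
time: 12.35
tool_pos: [0.5851, -0.1095, 0.0331]
orientation: [0.151, 0.989, -0.0, 0.001]
wrist_force: [-11.3, 2.4, 32.6]
grip_width: 0.0001
grasp_force: 16.4
time: 12.65
tool_pos: [0.5852, -0.1095, 0.0327]
orientation: [0.151, 0.989, -0.0, 0.001]
wrist_force: [-17.4, 4.9, 52.1]
grip_width: -0.0001
grasp_force: 26.0
```

View pics/p6.png

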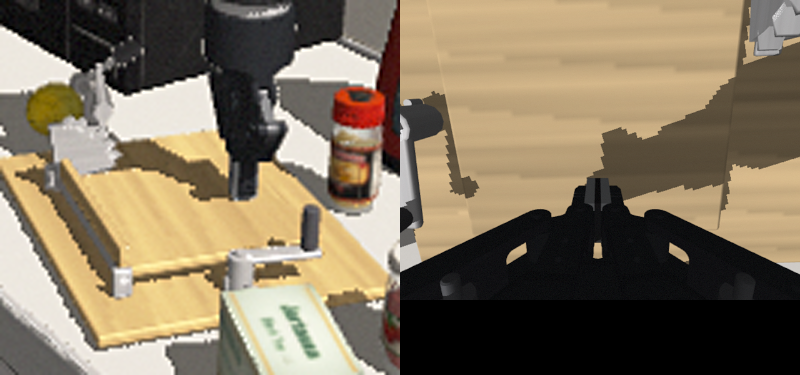

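The force now climbs steeply with almost no travel, at z ≈ 0.033. The plate is therefore on its stop and flat, and the picture agrees: the plate edge is parallel to the board and the fingertip is at (240,198). Next I lift and move to the right of the keeper post.

```bash

python3 -m handwheel '[[[0,0,0,0,0,-0.3,0],[0,0,0,0,0,-0.6,0],[0,0,0,0,-0.1,-0.7,0],[0,0,0,0,-0.4,-0.7,0],[0,0,0,-0.04,-0.7,-0.7,0],[0,0,0,-0.07,-1,-0.7,0],[0,0,0,-0.07,-1,-0.7,0],[0,0,0,-0.07,-1,-0.7,0]]]'
python3 - <<'E'
from h import *
q=np.load("q.npy");Ri=Rn.from_euler('z',-q[2]).as_matrix();L=lambda X:(Ri@(np.array(X)-np.r_[q[:2],0])).round(3)
s=env.get_state();print(s["time"],L(s["tool_pos"]),np.round(s["wrist_force"],1))
Pt=cam("top");Ps=cam("scene");print("jam",L(atz(Pt,(444,249),.094)),"post scene top",L(atz(Ps,(260+312/3,200+207/3),.082)))
env.snapshot("scene");env.snapshot("wrist")
for c,P in(("scene",Ps),("wrist",cam("wrist"))):
  for t in("plate_edge","keeper_post","jam"):
    r=env.silhouettes(c,t)
    if r:
        ys,xs=np.nonzero(r[0]["pixels"]);print(c,t,round(r[0]["p"],2),xs.min(),xs.max(),ys.min(),ys.max())
E
```

```text
time: 13.55
tool_pos: [0.5494, -0.2564, 0.1303]
orientation: [0.153, 0.988, 0.0, -0.001]
wrist_force: [0.6, 0.3, -0.5]
grip_width: 0.0001
grasp_force: 0.0
13.55 [ 0.053 -0.172  0.13 ] [ 0.6  0.3 -0.5]
jam [ 0.09  -0.246  0.094] post scene top [ 0.058 -0.14   0.082]
scene plate_edge 0.66 275 359 239 291
scene keeper_post 0.5 334 366 268 296
scene jam 0.93 386 418 278 328
wrist keeper_post 0.74 350 394 136 279
wrist jam 0.92 108 253 255 408
```

```bash

python3 -m handwheel '[[[0,0,0,0,0,0.2,0],[0,0,0,0,0,0.4,0],[0,0,0,0,0,0.48,0],[0,0,0,0,0,0.48,0],[0,0,0,0,0,0.48,0]]]'
python3 -m handwheel '[[[0,0,0,-0.01,0.05,0,0],[0,0,0,-0.02,0.1,0,0],[0,0,0,-0.03,0.15,0,0],[0,0,0,-0.03,0.2,0,0],[0,0,0,-0.03,0.25,0,0],[0,0,0,-0.03,0.3,0,0],[0,0,0,-0.02,0.34,0,0],[0,0,0,0,0.38,0,0],[0,0,0,0.01,0.41,0,0],[0,0,0,0.03,0.45,0,0],[0,0,0,0.05,0.48,0,0],[0,0,0,0.07,0.51,0,0]]]'
python3 -m handwheel '[[[0,0,0,0.03,0.02,0,0],[0,0,0,0.06,0.05,0,0],[0,0,0,0.1,0.07,0,0],[0,0,0,0.13,0.09,0,0],[0,0,0,0.16,0.1,0,0],[0,0,0,0.18,0.1,0,0],[0,0,0,0.2,0.1,0,0],[0,0,0,0.2,0.1,0,0]]]'
python3 - <<'E'
from h import *
q=np.load("q.npy");Ri=Rn.from_euler('z',-q[2]).as_matrix();L=lambda X:(Ri@(np.array(X)-np.r_[q[:2],0])).round(3)
s=env.get_state();print(s["time"],L(s["tool_pos"]),np.round(s["wrist_force"],1))
E
```

```text
time: 14.45
tool_pos: [0.5508, -0.256, 0.0599]
orientation: [0.151, 0.989, -0.0, 0.001]
wrist_force: [1.0, -0.3, 0.5]
grip_width: -0.0001
grasp_force: 0.0
time: 15.65
tool_pos: [0.5629, -0.1793, 0.059]
orientation: [0.151, 0.988, -0.0, 0.0]
wrist_force: [0.1, -0.7, 0.1]
grip_width: -0.0
grasp_force: 0.4
time: 16.45
tool_pos: [0.5409, -0.1569, 0.0593]
orientation: [0.152, 0.988, -0.0, 0.003]
wrist_force: [7.3, -0.7, -4.6]
grip_width: 0.0002
grasp_force: 3.7
16.45 [ 0.018 -0.078  0.059] [ 7.3 -0.7 -4.6]
```

The push met about 7 N at the expected end position, so the keeper looks home. I back off and lift clear, then check.

```bash

python3 -m handwheel '[[[0,0,0,-0.06,0,0,0],[0,0,0,-0.12,0,0,0],[0,0,0,-0.15,0,-0.2,0],[0,0,0,-0.1,0,-0.5,0],[0,0,0,0.2,0,-0.8,0],[0,0,0,0.4,0,-1,0],[0,0,0,0.6,0,-1,0],[0,0,0,0.6,0,-1,0],[0,0,0,0.6,0,-1,0]]]'
python3 - <<'E'
from h import *
q=np.load("q.npy");Ri=Rn.from_euler('z',-q[2]).as_matrix();L=lambda X:(Ri@(np.array(X)-np.r_[q[:2],0])).round(3)
s=env.get_state();print(s["time"],L(s["tool_pos"]),np.round(s["wrist_force"],1))
np.save("Pw7.npy",cam("wrist"))
b=cv2.resize(env.snapshot("wrist")[...,::-1],(400,300));a=cv2.resize(env.snapshot("scene")[200:325,260:393,::-1],(400,375),interpolation=cv2.INTER_CUBIC)
cv2.imwrite("pics/p7.png",np.hstack([a,cv2.copyMakeBorder(b,0,75,0,0,0)]))
W=lambda X:Ri.T@np.array(X)+np.r_[q[:2],0]
Ps=cam("scene");Pw=np.load("Pw7.npy")
for n,X in(("post home",[0,-.08,.082]),("pad back",[-.007,.13,.116]),("edge L flat",[.08,.06,.035]),("edge R flat",[.08,-.11,.035]),("edge R .1",[.079,-.11,.052])):
    print(n,((proj(Ps,W(X))-[260,200])*3).round(),(proj(Pw,W(X))*.625+[400,0]).round())
E
```

```text
time: 17.35
tool_pos: [0.4533, -0.1297, 0.2096]
orientation: [0.151, 0.988, -0.0, 0.001]
wrist_force: [0.2, 0.2, -0.3]
grip_width: -0.0
grasp_force: 0.0
17.35 [-0.074 -0.075  0.21 ] [ 0.2  0.2 -0.3]
post home [214. 184.] [596. 202.]
pad back [123.  53.] [786. 204.]
edge L flat [238. 153.] [690. 232.]
edge R flat [317. 239.] [578. 236.]
edge R .1 [317. 220.] [577. 242.]
```

View pics/p7.png

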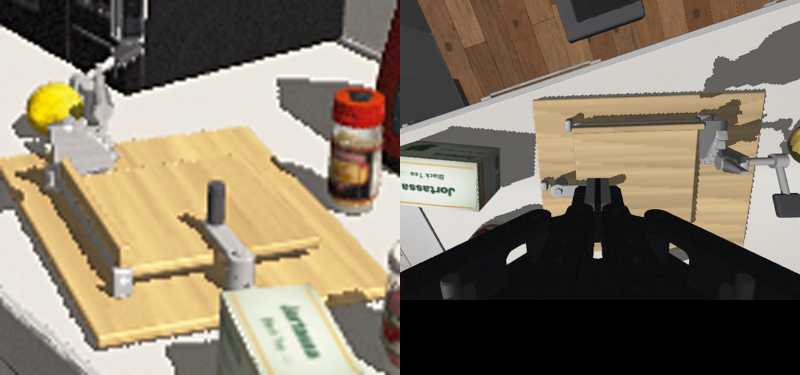

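The post top is at (216,183), predicted (214,184). The plate corner is at (318,240), predicted (317,239) for flat. The pad is at (786,204), exactly as predicted. Everything is home and the arm is clear.

```bash
python3 -c "
from rig import env
print(env.close_job())"
```

```text
the job is handed in; nothing more can be done
None
```

The stand is folded and the job handed in after about 17 s of robot time: the final picture shows the pawl thrown back, the plate flat and the keeper home, with nothing around the stand touched as far as I could see; the interface returned no verdict.

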